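Vent the varnish pot: free the lock nut, press the valve pin

ROBOT

A 6-joint arm with a two-finger parallel gripper is mounted at the origin on the work surface. World frame = base frame: x ahead of the robot, y to its left, z up, the work surface at z = 0. Lengths are in mm, angles in rad, forces in N, time in s.
With the tool pointing down it reaches from about 350 to 875 mm from the base axis. Payload 4.2 kg.
Tool frame: the origin (TCP) lies midway between the tips of the shut fingers; the grasp point (between the pads) lies 19 mm behind it; z points along the fingers, y is the direction in which the jaws open and shut (so a half turn about z gives the same grasp; the last joint's range is limited). The gripper opens to 85 mm and grips with 20 to 120 N. Pads are 22 mm wide; open, the fingers measure 114 mm over their backs; the gripper's body (76 mm by 85 mm) begins 54 mm behind the grasp point. The pads swing forward as they close: fully open they stand 13 mm farther back than shut.
Start: joints at [1.6, 0.385, 0.008, 0, -1.194, -0.259], TCP at [142.333, 608.556, 231.312] pointing down, gripper open.
Joint ranges: [-3.14, 3.14], [-1.21, 2.06], [-1.07, 1.41], [-3.16, 2.05], [-2.99, -0.16], [-3.1, 3.1]. Speed limits (rad/s): [2.79, 2.79, 3.14, 3.14, 3.14, 3.14].

INTERFACE

Orientations are given as a unit quaternion [x, y, z, w].
In Python, from bench import read_state, get_image, job_done, search_frame, regions_of gives the robot as it stands.
- The arm moves only by the tool servo_tool, never from a script. Its arguments are lists of equal length, an entry for each row: "turn": the turn, a rotation vector about the world's x, y, z in rad, a list of three; "dp": the shift along the world's x, y, z in m, a list of three; "fingers": the finger opening in m, from 0 to 0.0854. In form: {"turn": [[rx, ry, rz], ...], "dp": [[tx, ty, tz], ...], "fingers": [fingers, ...]}. A call has exactly 5 rows; each row shifts and turns the pose as measured when the row begins; what a row does not reach is not made up. A row lasts 1/8 s, in which the tool goes at most 62.5 mm and 10.7 degrees, less where a joint would pass 70% of its speed; a pose out of reach is approached as far as the arm can. A call is refused whole if a number of a shift passes 0.0625 or a number of a turn 0.188, either way. A call with a gripper value outside its range is refused whole. The fingers move at their own pace and stop on an object; the grip force is fixed at half the most. Time passes only in rows, so rows that do not move let the fingers close, or fill a call up. It gives the time, the measured TCP pose, the force and the opening at its end, in the units of the state.
- read_state(): the state, without advancing time (a new reading comes with each control period).
- get_image(name): name is "scene" or "top" or "wrist"; returns a dict with "img" (384x512x3 uint8, red, green, blue), "vfov" (degrees; the focal length in pixels is half the picture's height over the tangent of half this angle, whatever the lens; pixels are square), "cx", "cy" (the principal point, pixels), "world_from_camera" (4x4, takes a point from camera to world coordinates); the wrist camera has in their place "mount" (4x4, takes a point from camera to tool coordinates, whose origin is the TCP and whose axes are the flange's). Camera axes: x right, y down, z forward; pixel columns grow to the right and rows downward; lengths in mm; the calibration is good to about 2 mm. A picture is of the moment at which its call begins: read the wrist's pose just before it. There is no depth.
- job_done(): hands the job in, once; it reports no verdict.
Trained networks look in the newest picture that a camera, given by its name, has taken for a name from the list of things; names that differ only in an ending like _2 or _b are one class to them, and where a whole thing is asked for, a point or a joint stands for the part that bears it (a point fixed in the world has none). Each returns a list of dicts, best first, with "score" (0 to 1); they miss things now and then, are a little off and sometimes report something else, mostly with a low value. They report only what shows in the picture. A call takes as long as a camera call.
- search_frame(query, camera): "box" ([left, top, width, height] in pixels, round what is visible of it).
- regions_of(query, camera): "region" (384x512 bool, what is visible of it) and "box" ([left, top, width, height] in pixels, round what is visible of it).
The state is a dict: "clock": time; "joints": joint angles; "joint_vel": joint speeds; "joint_efforts": joint torques, N m; "position": TCP position; "ee_rot": TCP orientation; "contact_force": force on the tool from outside, world axes, zero at the start; "wrist_torque": the same for the moment, N m; "gripper_width": finger opening in mm.
Only numpy, scipy, OpenCV 4.12 (cv2) and the standard library are available. Lean on these libraries where they do the work, as an engineer would, in place of code of your own. Each camera call takes 0.05 s, during which the arm holds its last target. There are 200 camera calls.

TASK

The varnish pressure pot still holds a little air and must be vented before anyone opens it. Unscrew the small knurled lock nut on the vent valve, anticlockwise, right up to its stop; then press the freed valve pin all the way down, hold it down for two to three seconds and let it spring back. Be gentle with the valve, which sits in a soft rubber grommet: do not lever it over or push it hard down into the lid, and leave the other things where they lie.

Things in the scene. Friction and masses are not known exactly. Their poses are not given: they have to be found in the camera images.
- pot: Green pressure pot, fixed, upright; tank 160 mm wide, lid flange 188 mm. Origin: centre of underside, z up; lid top (aluminium) at z = 205 mm. Vent valve on the lid at x = -35 mm, y = 0 of this frame. Four wing-nut clamps at 45 degrees, 94 mm from the axis, up to 16 mm above the lid. Gauge and outlet, up to 52 mm above the lid, at x = 35 to 90 mm. Side handles reach y = +-112 mm at z = 135 mm.
- stem_top (a point): Centre of the flat top of the brass valve stem (13 mm wide there, z along the valve, up), 34 mm above the lid; the nut seats on it. Below: hexagon 17 mm wide up to 15 mm above the lid, black rubber grommet 31 mm wide, 8 mm high. The soft grommet lets the valve rock about its foot (some 4 N at the nut per mm) and sink (20 N per mm). Harmed if rocked over 0.08 rad (3 mm at the nut) or sunk over 0.7 mm (14 N).
- nut_center (a point): Centre of the knurled brass lock nut: 15 mm across, 11 mm tall, centre 39.5 mm above the lid when down. Unscrews anticlockwise seen from above against some 0.08 N m, rising 0.95 mm per rad, to a stop 4.0 to 4.4 rad from its start. It rides on the pin: held, it must be let rise as it turns. Nothing stands within 50 mm of it but the valve's own foot, up to 15 mm above the lid.
- pin_tip (a point): Centre of the flat top of the steel valve pin, 6 mm across, at rest 55 mm above the lid and 21 mm above stem_top. Nut down: shows 10 mm above the nut and is locked. Nut at its stop: shows 6 mm and can be pressed 4 mm, the nut going down with it, onto a firm stop, against a spring of 3 N at first and 8 N at the bottom (the grommet then sinks 0.4 mm too); it springs back up.
- varnish_tin: Steel tin, 90 mm wide, 110 mm tall; bystander. Origin: centre of its underside.
- brush: Flat varnish brush, 200 mm long, lying; bystander. Origin under its middle.
- spanner: Steel spanner, 170 mm long, lying; bystander. Origin under its middle.
- handle_a: Turned bamboo umbrella handle, 150 mm long, 32 mm thick, lying; bystander. Origin under its middle.
- handle_b: Another turned bamboo umbrella handle, the same; bystander.
- rib_bundle: Bundle of split bamboo ribs with red ties, 200 mm long, 36 mm thick, lying; bystander. Origin under its middle.
- mug: White mug, 76 mm wide, 80 mm tall; bystander. Origin: centre of its underside.
- spray_gun: Aluminium spray gun lying on its side, about 120 by 110 mm, 43 mm high; bystander. Origin under its body.
- spare_gasket: Black rubber ring lying flat, 90 mm wide, 5 mm thick; bystander. Origin: centre of its underside.

How it is judged:
By the outcome, as a careful person would: the job done as asked, in the order asked, and still so for the second after the job is handed in, with the robot touching nothing.
It also fails if it takes over 72 s, if anything falls off the work surface, if the arm or the gripper's body presses on something with over 40 N, if the wrist force passes 120 N, or if a joint passes its speed limit or range.

## Working session

There is one attempt and no reset: what is moved stays moved. The work goes in short steps, Python scripts to look and compute and a tool call to move; the robot and the scene stay as the last step left them, time stands still between calls to the robot, and variables do not carry over. Pictures are saved under pics/ and viewed, about 8 in all and at most 12, crops included, and the job is handed in when it is done.

Besides the shell and the picture viewer there is one more tool, called after "Emit:" as name(argument=value, ...), one argument or row to a line, values as JSON. servo_tool: Moves the arm, as the interface text tells. Its arguments: {"type":"object","properties":{"turn":{"type":"array","items":{"type":"array","items":{"type":"number"}}},"dp":{"type":"array","items":{"type":"array","items":{"type":"number"}}},"fingers":{"type":"array","items":{"type":"number"}}},"required":["turn","dp","fingers"]}

```bash
mkdir -p pics
cat > h.py <<'E'
import numpy as np, cv2
from bench import *
from scipy.spatial.transform import Rotation as R
def cam(name):
    s=read_state(); d=get_image(name); 
    if 'mount' in d:
        T=np.eye(4);T[:3,:3]=R.from_quat(s['ee_rot']).as_matrix();T[:3,3]=s['position']
        d['W']=T@np.array(d['mount'])
    else: d['W']=np.array(d['world_from_camera'])
    d['f']=d['img'].shape[0]/2/np.tan(np.radians(d['vfov'])/2)
    return d
def ray(d,u,v):
    r=d['W'][:3,:3]@np.array([(u-d['cx'])/d['f'],(v-d['cy'])/d['f'],1]); return d['W'][:3,3],r/np.linalg.norm(r)
def atz(d,u,v,z):
    o,r=ray(d,u,v); return o+r*(z-o[2])/r[2]
def proj(d,p):
    c=np.linalg.inv(d['W'])@np.append(p,1); return d['cx']+d['f']*c[0]/c[2], d['cy']+d['f']*c[1]/c[2]
def tri(obs):
    A=np.zeros((3,3));b=np.zeros(3)
    for d,u,v in obs:
        o,r=ray(d,u,v);P=np.eye(3)-np.outer(r,r);A+=P;b+=P@o
    return np.linalg.solve(A,b)
E
python3 - <<'E'
from h import *
s=read_state();print({k:np.round(v,3) for k,v in s.items()})
ims=[]
for n in ['scene','top','wrist']:
    d=cam(n);im=d['img'][:,:,::-1].copy();print(n,d['f'],np.round(d['W'],2).tolist())
    for q in ['nut_center','pin_tip','stem_top','pot']:
        r=search_frame(q,n)[:2];print(q,[(round(x['score'],2),np.round(x['box'],1).tolist()) for x in r])
    cv2.imwrite(f'pics/{n}0.png',im); ims.append(im)
ims=np.hstack(ims[:2]); cv2.imwrite('pics/all.png',cv2.resize(ims,(800,300)))
E
```

```text
{'clock': np.float64(0.0), 'joints': array([ 1.600e+00,  3.860e-01,  7.000e-03, -1.000e-03, -1.194e+00,
       -2.590e-01]), 'joint_vel': array([ 0.   ,  0.   , -0.   , -0.001, -0.001, -0.001]), 'joint_efforts': array([-0.0000e+00, -3.9228e+01,  1.8841e+01,  4.1860e+00, -5.0000e-03,
       -0.0000e+00]), 'position': array([142.213, 608.002, 230.219]), 'ee_rot': array([ 0.993, -0.115, -0.   ,  0.001]), 'contact_force': array([ 0.388, -0.521, -0.256]), 'wrist_torque': array([ 0.009,  0.034, -0.017]), 'gripper_width': np.float64(85.298)}
scene 439.7373118709228 [[-0.53, 0.67, -0.52, 1236.98], [0.85, 0.41, -0.34, 430.57], [-0.02, -0.62, -0.78, 1158.2], [0.0, 0.0, 0.0, 1.0]]
nut_center []
pin_tip []
stem_top []
pot [(0.92, [215.6, 140.7, 75.3, 78.0])]
top 366.534829251994 [[-0.01, -0.99, 0.16, 407.76], [-1.0, 0.01, -0.01, 15.56], [0.01, -0.16, -0.99, 1212.75], [0.0, 0.0, 0.0, 1.0]]
nut_center [(0.48, [310.2, 111.0, 9.2, 44.6])]
pin_tip []
stem_top []
pot [(0.85, [232.2, 176.5, 72.8, 66.1])]
wrist 283.13855148679926 [[-0.23, -0.94, -0.26, 207.38], [-0.97, 0.22, 0.06, 592.31], [-0.0, 0.26, -0.96, 373.41], [0.0, 0.0, 0.0, 1.0]]
nut_center []
pin_tip []
stem_top []
pot []
```

View pics/all.png

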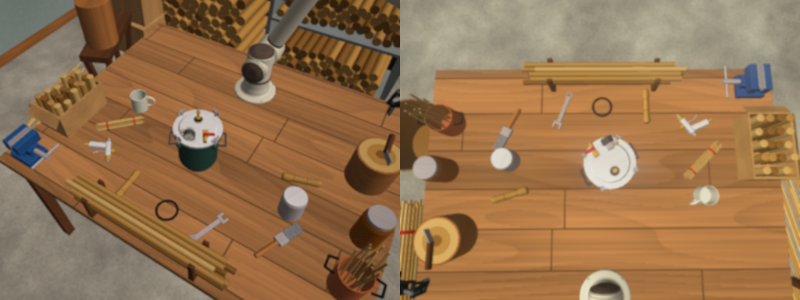

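View pics/wrist0.png

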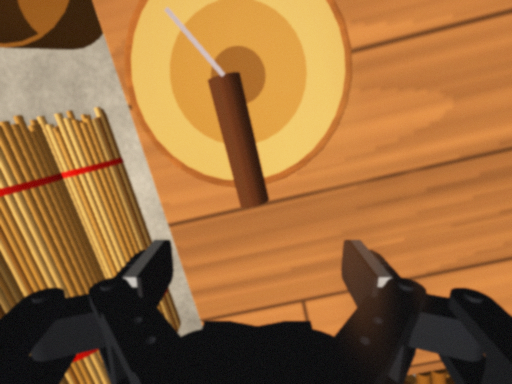

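The scene view shows the pot at about (253,166) full-resolution with the brass valve on the near-robot side of the lid. The top view shows the valve at about (274,219). The wrist camera sees only bystanders. Next I crop and triangulate.

Run:
```python
from h import *
a=cv2.imread('pics/scene0.png')[120:225,200:305];b=cv2.imread('pics/top0.png')[165:255,225:315]
cv2.imwrite('pics/crop.png',np.hstack([cv2.resize(a,(400,400),interpolation=2),cv2.resize(b,(400,400),interpolation=2)]))
d=cam('top'); print(atz(d,274,219,240), atz(d,268,208,205))
```

```text
[476.81071733 -32.6582824  240.        ] [509.71764091 -18.26571535 205.        ]
```

View pics/crop.png

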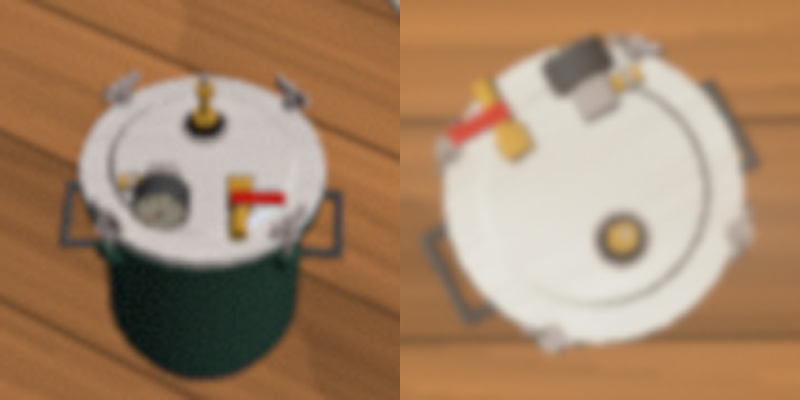

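Run:
```python
from h import *
s=cam('scene');t=cam('top')
p=tri([(s,253.6,143.6),(t,275,218.6)]);print(p,proj(s,p),proj(t,p))
print('lid centre', atz(s,200+203*.2625,120+172*.2625,205), atz(t,225+195*.225,165+190*.225,205))
print(atz(s,253.6,143.6,244.5),atz(t,275,218.6,244.5))
```

```text
[477.1261667  -34.20348571 243.39076922] (np.float64(253.23632056958098), np.float64(143.55989918748742)) (np.float64(274.6451374308845), np.float64(218.7844101302084))
lid centre [519.07889577  -8.58469765 205.        ] [510.3927799  -20.68901982 205.        ]
[477.64363964 -32.65810112 244.5       ] [477.5258676  -35.09059432 244.5       ]
```

Emit:
servo_tool(
  turn=[
    [0,0,-0.18],
    [0,0,-0.18],
    [0,0,-0.18],
    [0,0,-0.18],
    [0,0,-0.18],
  ],
  dp=[
    [0.01,-0.01,0.04],
    [0.02,-0.03,0.04],
    [0.03,-0.05,0.03],
    [0.03,-0.05,0.02],
    [0.03,-0.05,0],
  ],
  fingers=[0.085,0.085,0.085,0.085,0.085],
)

```text
clock: 1.52
position: [262.1, 417.7, 361.5]
ee_rot: [0.838, -0.545, -0.001, 0.001]
contact_force: [1.1, 0.4, -0.3]
gripper_width: 84.7
```

Emit:
servo_tool(
  turn=[
    [0,0,-0.18],
    [0,0,-0.18],
    [0,0,-0.18],
    [0,0,-0.18],
    [0,0,-0.18],
  ],
  dp=[
    [0.03,-0.055,0],
    [0.03,-0.055,0],
    [0.03,-0.055,0],
    [0.03,-0.055,0],
    [0.03,-0.055,0],
  ],
  fingers=[0.03,0.03,0.03,0.03,0.03],
)

```text
clock: 2.15
position: [410.1, 141.8, 364.0]
ee_rot: [-0.506, 0.863, 0.002, 0.003]
contact_force: [0.9, 0.9, 0.6]
gripper_width: 29.9
```

Emit:
servo_tool(
  turn=[
    [0,0,-0.18],
    [0,0,-0.18],
    [0,0,-0.18],
    [0,0,-0.18],
    [0,0,0],
  ],
  dp=[
    [0.02,-0.055,0],
    [0.02,-0.05,0],
    [0.01,-0.04,0],
    [0.01,-0.03,0],
    [0,0,0],
  ],
  fingers=[0.03,0.03,0.03,0.03,0.03],
)

```text
clock: 2.78
position: [471.6, -42.8, 364.7]
ee_rot: [-0.154, 0.988, -0.0, 0.005]
contact_force: [0.0, 0.5, -0.1]
gripper_width: 29.7
```

Run:
```python
from h import *
s=read_state();print({k:np.round(v,3) for k,v in s.items()})
```

```text
{'clock': np.float64(2.775), 'joints': array([ 2.540e-01,  4.500e-02, -1.040e-01,  1.000e-03, -1.412e+00,
       -1.516e+00]), 'joint_vel': array([ 0.011, -0.014, -0.006, -0.009, -0.003, -0.001]), 'joint_efforts': array([ -0.613, -22.301,  20.241,   4.58 ,   0.028,  -0.137]), 'position': array([471.645, -42.84 , 364.733]), 'ee_rot': array([-0.154,  0.988, -0.   ,  0.005]), 'contact_force': array([ 0.032,  0.467, -0.106]), 'wrist_torque': array([-0.005,  0.066,  0.077]), 'gripper_width': np.float64(29.73)}
```

Emit:
servo_tool(
  turn=[
    [0,0,-0.18],
    [0,0,-0.18],
    [0,0,-0.18],
    [0,0,-0.18],
    [0,0,0],
  ],
  dp=[
    [0.001,0.002,0],
    [0.001,0.002,0],
    [0.001,0.002,0],
    [0.001,0.002,-0.005],
    [0,0,0],
  ],
  fingers=[0.03,0.03,0.03,0.03,0.03],
)

```text
clock: 3.4
position: [474.5, -31.7, 360.3]
ee_rot: [0.209, 0.978, -0.001, 0.005]
contact_force: [0.7, -0.5, 0.2]
gripper_width: 29.6
```

Run:
```python
from h import *
s=read_state();print({k:np.round(v,3) for k,v in s.items()})
d=cam('wrist');cv2.imwrite('pics/w1.png',d['img'][:,:,::-1])
for z,x in [('nut',(477.1,-34.2,244.5)),('pin',(477.1,-34.2,260))]: print(z,proj(d,x))
for q in ['nut_center','pin_tip','stem_top']: print(q,[(round(x['score'],2),np.round(x['box'],1).tolist()) for x in search_frame(q,'wrist')[:2]])
print('pads',proj(d,s['position']))
```

```text
{'clock': np.float64(3.4), 'joints': array([ 0.281,  0.05 , -0.112,  0.007, -1.401, -2.273]), 'joint_vel': array([ 0.01 , -0.011,  0.012,  0.007, -0.001,  0.005]), 'joint_efforts': array([ -0.051, -22.612,  19.969,   4.432,   0.038,  -0.275]), 'position': array([474.495, -31.655, 360.309]), 'ee_rot': array([ 0.209,  0.978, -0.001,  0.005]), 'contact_force': array([ 0.667, -0.533,  0.197]), 'wrist_torque': array([-0.012,  0.031, -0.007]), 'gripper_width': np.float64(29.634)}
nut (np.float64(256.5220277277102), np.float64(193.9103429622741))
pin (np.float64(256.5081980020547), np.float64(198.5505769593892))
nut_center [(0.58, [246.7, 189.0, 14.5, 14.8])]
pin_tip [(0.47, [247.7, 187.1, 17.6, 18.0])]
stem_top [(0.76, [249.1, 183.6, 15.7, 24.7])]
pads (np.float64(258.65051152130076), np.float64(244.392751850376))
```

View pics/w1.png

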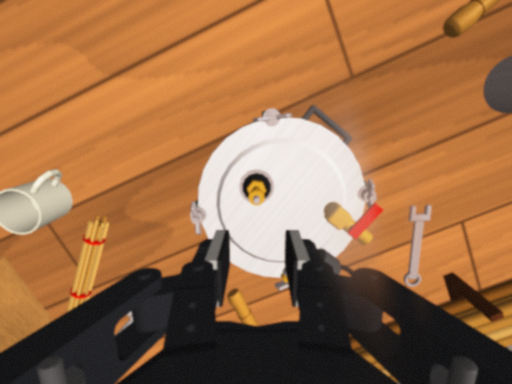

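Emit:
servo_tool(
  turn=[
    [0.004,0.009,0],
    [0,0,0],
    [0,0,0],
    [0,0,0],
    [0,0,0],
  ],
  dp=[
    [0.0015,-0.0015,-0.03],
    [0.001,-0.001,-0.03],
    [0,0,-0.015],
    [0,0,0],
    [0,0,0],
  ],
  fingers=[0.03,0.03,0.03,0.03,0.03],
)

```text
clock: 4.22
position: [478.2, -34.8, 286.1]
ee_rot: [0.206, 0.979, 0.001, 0.003]
contact_force: [0.3, -0.1, -0.4]
gripper_width: 30.2
```

Run:
```python
from h import *
s=read_state();print({k:np.round(v,4) for k,v in s.items()})
d=cam('wrist');cv2.imwrite('pics/w2.png',cv2.resize(d['img'][120:312,128:384,::-1],(768,576),interpolation=2))
for z,x in [('nut',(477.1,-34.2,244.5)),('pin',(477.1,-34.2,260)),('stem',(477.1,-34.2,239)),('foot',(477.1,-34.2,213))]: print(z,proj(d,x))
```

```text
{'clock': np.float64(4.225), 'joints': array([ 2.6800e-01,  9.1800e-02, -2.4520e-01,  1.3000e-03, -1.2272e+00,
       -2.2540e+00]), 'joint_vel': array([-0.0005,  0.0027, -0.0012, -0.0016, -0.0025,  0.0061]), 'joint_efforts': array([-9.80000e-03, -2.37297e+01,  1.88449e+01,  4.19190e+00,
        8.10000e-03, -1.40000e-03]), 'position': array([478.1725, -34.8025, 286.1418]), 'ee_rot': array([2.059e-01, 9.786e-01, 9.000e-04, 3.200e-03]), 'contact_force': array([ 0.2692, -0.0767, -0.3666]), 'wrist_torque': array([ 0.0262,  0.0414, -0.0053]), 'gripper_width': np.float64(30.2112)}
nut (np.float64(258.2642108371037), np.float64(216.46085190860765))
pin (np.float64(258.46018043163537), np.float64(224.7387147444906))
stem (np.float64(258.2017179288655), np.float64(213.82111729136878))
foot (np.float64(257.9461862556997), np.float64(203.02731968339864))
```

View pics/w2.png

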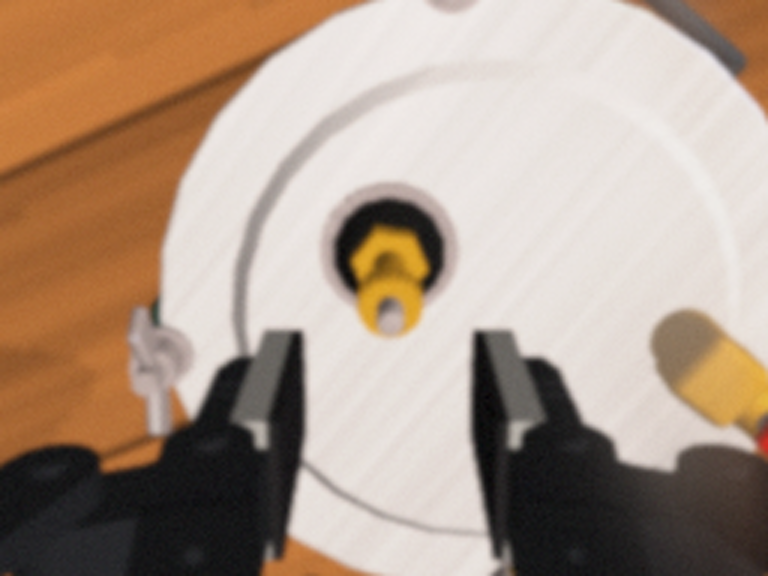

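Emit:
servo_tool(
  turn=[
    [0,0,0],
    [0,0.003,0],
    [0,0,0],
    [0,0,0],
    [0,0,0],
  ],
  dp=[
    [-0.0002,0.0001,-0.02],
    [-0.0002,0.0001,-0.02],
    [0,0,-0.01],
    [0,0,-0.005],
    [0,0,0],
  ],
  fingers=[0.03,0.03,0.03,0.03,0.03],
)

```text
clock: 4.9
position: [480.5, -34.2, 234.3]
ee_rot: [0.205, 0.979, 0.002, 0.006]
contact_force: [0.1, -0.8, 0.3]
gripper_width: 30.0
```

Run:
```python
from h import *
s=read_state();print({k:np.round(v,4) for k,v in s.items()})
d=cam('wrist');cv2.imwrite('pics/w3.png',cv2.resize(d['img'][160:352,128:384,::-1],(768,576),interpolation=2))
for x in [(477.7,-34.5,z) for z in (260,250,239)]: print(proj(d,x))
```

```text
{'clock': np.float64(4.9), 'joints': array([ 2.6830e-01,  1.2960e-01, -3.3510e-01,  1.8000e-03, -1.0926e+00,
       -2.2528e+00]), 'joint_vel': array([ 0.0007, -0.0075,  0.0133,  0.0057,  0.0011,  0.0007]), 'joint_efforts': array([-1.50000e-03, -2.49031e+01,  1.79492e+01,  3.97510e+00,
        4.04000e-02, -1.00000e-04]), 'position': array([480.4802, -34.1545, 234.3274]), 'ee_rot': array([0.205 , 0.9787, 0.0024, 0.0064]), 'contact_force': array([ 0.1433, -0.8133,  0.3109]), 'wrist_torque': array([-0.0136, -0.0067, -0.0014]), 'gripper_width': np.float64(29.9884)}
(np.float64(256.2850885599994), np.float64(264.25916535093245))
(np.float64(256.17572390537515), np.float64(253.93790054400225))
(np.float64(256.07168161603215), np.float64(244.11893276946088))
```

View pics/w3.png

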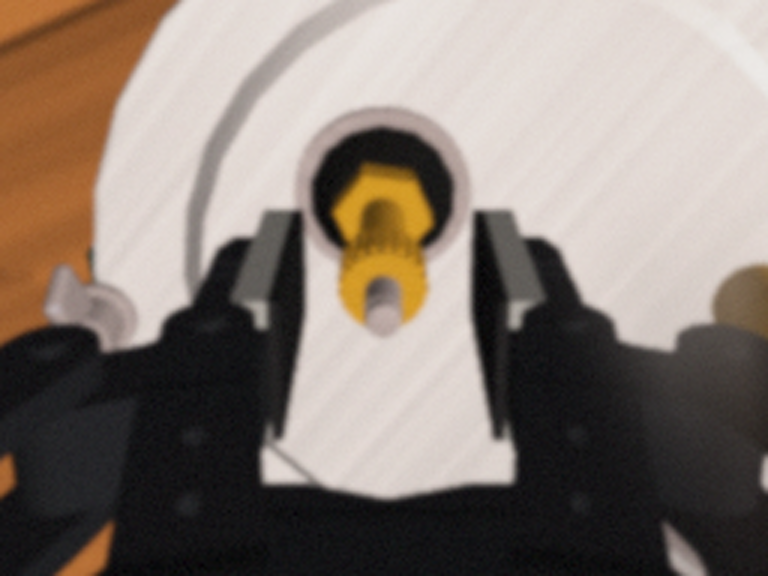

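Emit:
servo_tool(
  turn=[
    [-0.002,0.013,0],
    [0,0,0],
    [0,0,0],
    [0,0,0],
    [0,0,0],
  ],
  dp=[
    [-0.002,0.0003,-0.003],
    [0,0,-0.002],
    [0,0,-0.001],
    [0,0,0],
    [0,0,0],
  ],
  fingers=[0.03,0.03,0.03,0.03,0.03],
)

```text
clock: 5.58
position: [479.3, -33.7, 229.4]
ee_rot: [0.205, 0.979, 0.0, 0.001]
contact_force: [-0.6, 0.7, 0.2]
gripper_width: 30.1
```

```bash
cat > st.py <<'E'
from h import *
s=read_state();m=R.from_quat(s['ee_rot']).as_matrix();yaw=np.arctan2(m[1,0],m[0,0])
print('t',round(s['clock'],2),'pos',np.round(s['position'],2),'F',np.round(s['contact_force'],2),'T',np.round(s['wrist_torque'],3),'w',round(s['gripper_width'],2),'yaw',round(yaw,3),'tiltfix',np.round([-m[1,2],m[0,2]],4),'j6',round(s['joints'][5],3))
E
python3 st.py
```

```text
t 5.58 pos [479.25 -33.73 229.45] F [-0.6   0.65  0.19] T [0.015 0.004 0.016] w 30.08 yaw 2.729 tiltfix [-0.0003  0.0027] j6 -2.253
```

Emit:
servo_tool(
  turn=[
    [0,0.0027,0],
    [0,0,0],
    [0,0,0],
    [0,0,0],
    [0,0,0],
  ],
  dp=[
    [-0.0008,0,-0.001],
    [0,0,0],
    [0,0,0],
    [0,0,0],
    [0,0,0],
  ],
  fingers=[0.025,0.02,0.018,0.017,0.017],
)

```text
clock: 6.2
position: [478.4, -33.7, 228.5]
ee_rot: [0.205, 0.979, 0.0, -0.0]
contact_force: [-0.1, 1.2, -0.9]
gripper_width: 16.7
```

```bash
python3 st.py
python3 - <<'E'
from h import *
d=cam('wrist');cv2.imwrite('pics/w4.png',cv2.resize(d['img'][200:328,170:340,::-1],(797,600),interpolation=2))
for x in [(478,-34.9,z) for z in (260,250,239)]: print(proj(d,x))
E
```

```text
t 6.2 pos [478.41 -33.74 228.46] F [-0.14  1.2  -0.91] T [-0.019 -0.002  0.018] w 16.67 yaw 2.729 tiltfix [-0.0003 -0.    ] j6 -2.252
(np.float64(256.31988872697013), np.float64(275.366152100748))
(np.float64(256.35095059303785), np.float64(264.0788940534606))
(np.float64(256.3803257872448), np.float64(253.40453867249096))
```

View pics/w4.png

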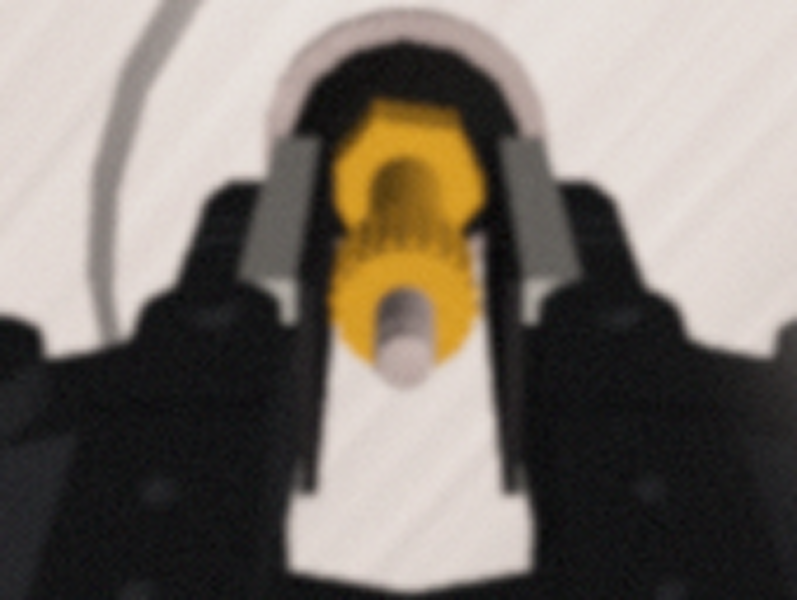

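Emit:
servo_tool(
  turn=[
    [0,0,0],
    [0,0,0],
    [0,0,0],
    [0,0,0],
    [0,0,0],
  ],
  dp=[
    [-0.0002,-0.0004,0],
    [0,0,0],
    [0,0,0],
    [0,0,0],
    [0,0,0],
  ],
  fingers=[0.017,0.015,0.012,0.012,0.012],
)

```text
clock: 6.88
position: [478.2, -34.2, 228.6]
ee_rot: [0.205, 0.979, 0.0, 0.0]
contact_force: [-0.6, -0.1, 0.8]
gripper_width: 12.8
```

```bash
for i in 1; do python3 st.py; done; python3 -c "
from h import *
f=[]
for i in range(4):
    get_image('wrist'); s=read_state(); f.append(np.r_[s['contact_force'],s['wrist_torque'],s['position']])
print(np.round(np.mean(f,0),3))"
```

```text
t 6.88 pos [478.22 -34.19 228.6 ] F [-0.6  -0.06  0.76] T [ 0.028  0.076 -0.003] w 12.76 yaw 2.729 tiltfix [-0.0003  0.0001] j6 -2.252
[-3.30000e-01 -2.70000e-02  4.07000e-01 -1.00000e-02  2.90000e-02
  1.00000e-03  4.78214e+02 -3.41880e+01  2.28590e+02]
```

```bash
python3 st.py
python3 - <<'E'
from h import *
d=cam('wrist');cv2.imwrite('pics/w5.png',cv2.resize(d['img'][200:328,170:340,::-1],(797,600),interpolation=2))
E
```

```text
t 7.08 pos [478.22 -34.19 228.59] F [-0.21 -0.25  0.61] T [ 0.005 -0.018  0.02 ] w 12.9 yaw 2.729 tiltfix [-0.0003  0.0001] j6 -2.252
```

View pics/w5.png

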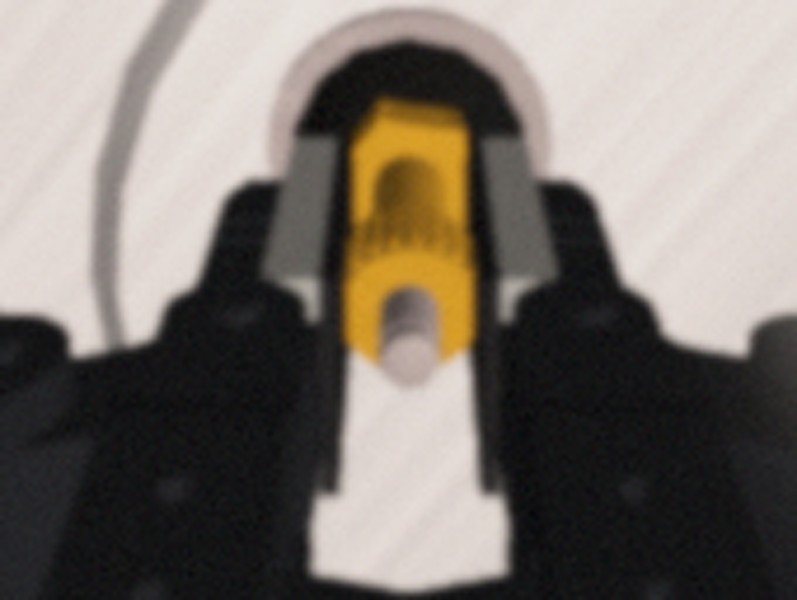

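Emit:
servo_tool(
  turn=[
    [0,0,0.1],
    [0,0,0.1],
    [0,0,0.1],
    [0,0,0.1],
    [0,0,0],
  ],
  dp=[
    [0,0,0.0001],
    [0,0,0.0001],
    [0,0,0.0001],
    [0,0,0.0001],
    [0,0,0],
  ],
  fingers=[0.012,0.012,0.012,0.012,0.012],
)

```text
clock: 7.75
position: [478.1, -34.5, 229.0]
ee_rot: [0.001, 1.0, -0.0, -0.0]
contact_force: [-0.3, -0.6, 0.9]
gripper_width: 12.9
```

```bash
python3 st.py
```

```text
t 7.75 pos [478.11 -34.55 228.96] F [-0.32 -0.57  0.95] T [-0.011 -0.001 -0.046] w 12.88 yaw 3.139 tiltfix [ 0.0002 -0.0003] j6 -1.841
```

Emit:
servo_tool(
  turn=[
    [0,0,0.14],
    [0,0,0.14],
    [0,0,0.14],
    [0,0,0.14],
    [0,0,0],
  ],
  dp=[
    [0.0001,0.0002,0.0001],
    [0,0.0001,0.0001],
    [0,0.0001,0.0001],
    [0,0.0001,0.0002],
    [0,0,0],
  ],
  fingers=[0.012,0.012,0.012,0.012,0.012],
)

```text
clock: 8.38
position: [478.2, -35.0, 229.5]
ee_rot: [-0.279, 0.96, -0.001, -0.0]
contact_force: [0.4, -1.2, 0.6]
gripper_width: 12.4
```

```bash
python3 st.py
```

```text
t 8.38 pos [478.21 -34.96 229.54] F [ 0.35 -1.17  0.61] T [-0.04   0.024  0.01 ] w 12.45 yaw -2.577 tiltfix [ 0.0021 -0.    ] j6 -1.275
```

Emit:
servo_tool(
  turn=[
    [0.002,0,0.14],
    [0,0,0.14],
    [0,0,0.14],
    [0,0,0.14],
    [0,0,0],
  ],
  dp=[
    [0,0.0001,0.0001],
    [0,0,0.0001],
    [0,0,0.0001],
    [0,0,0.0001],
    [0,0,0],
  ],
  fingers=[0.012,0.012,0.012,0.012,0.012],
)

```text
clock: 9.0
position: [478.6, -35.2, 230.1]
ee_rot: [-0.532, 0.847, -0.0, 0.0]
contact_force: [0.1, -0.4, 0.4]
gripper_width: 12.8
```

```bash
python3 st.py
```

```text
t 9.0 pos [478.61 -35.22 230.08] F [ 0.09 -0.38  0.44] T [-0.117  0.02   0.011] w 12.83 yaw -2.019 tiltfix [0.0004 0.0011] j6 -0.715
```

Emit:
servo_tool(
  turn=[
    [0,0.001,0.15],
    [0,0,0.15],
    [0,0,0.15],
    [0,0,0.15],
    [0,0,0.1],
  ],
  dp=[
    [-0.0002,0.0003,0.0001],
    [0,0,0.0001],
    [0,0,0.0001],
    [0,0,0.0001],
    [0,0,0.0001],
  ],
  fingers=[0.012,0.012,0.012,0.012,0.012],
)

```text
clock: 9.62
position: [479.1, -35.3, 230.8]
ee_rot: [0.79, -0.613, 0.001, -0.0]
contact_force: [0.9, -0.8, 0.0]
gripper_width: 12.7
```

```bash
python3 st.py
```

```text
t 9.62 pos [479.1  -35.3  230.75] F [ 0.85 -0.84  0.02] T [-0.193 -0.018 -0.07 ] w 12.7 yaw -1.321 tiltfix [0.0003 0.0019] j6 -0.016
```

Emit:
servo_tool(
  turn=[
    [0,0.001,0],
    [0,0,0],
    [0,0,0],
    [0,0,0],
    [0,0,0],
  ],
  dp=[
    [-0.0002,0.0005,0],
    [-0.0002,0.0003,0],
    [0,0.0002,0],
    [0,0,0],
    [0,0,0],
  ],
  fingers=[0.012,0.012,0.012,0.012,0.012],
)

```text
clock: 10.25
position: [479.0, -34.8, 230.8]
ee_rot: [0.786, -0.618, 0.001, 0.0]
contact_force: [1.3, -2.6, -1.1]
gripper_width: 12.7
```

```bash
python3 st.py
```

```text
t 10.25 pos [479.03 -34.81 230.81] F [ 1.25 -2.61 -1.14] T [-0.499 -0.226  0.027] w 12.72 yaw -1.332 tiltfix [0.0016 0.0015] j6 -0.03
```

Emit:
servo_tool(
  turn=[
    [0,0.001,0.14],
    [0,0,0.14],
    [0,0,0.14],
    [0,0,0.14],
    [0,0,0.1],
  ],
  dp=[
    [0.0003,-0.0005,0.0001],
    [0.0002,0,0.0001],
    [0.0001,0,0.0001],
    [0.0001,0.0001,0.0001],
    [0.0001,0.0001,0.0001],
  ],
  fingers=[0.012,0.012,0.012,0.012,0.012],
)

```text
clock: 10.88
position: [479.4, -34.7, 231.4]
ee_rot: [0.947, -0.321, 0.0, -0.0]
contact_force: [0.6, -1.6, -0.4]
gripper_width: 13.2
```

```bash
python3 st.py
```

```text
t 10.88 pos [479.41 -34.66 231.4 ] F [ 0.61 -1.56 -0.42] T [-0.541 -0.169 -0.065] w 13.16 yaw -0.654 tiltfix [0.     0.0001] j6 0.65
```

Emit:
servo_tool(
  turn=[
    [0,0,0.14],
    [0,0,0.14],
    [0,0,0.14],
    [0,0,0.14],
    [0,0,0.1],
  ],
  dp=[
    [0.0002,-0.0004,0.0001],
    [0.0001,0,0.0001],
    [0.0001,0,0.0001],
    [0,0,0.0001],
    [0,0,0.0001],
  ],
  fingers=[0.012,0.012,0.012,0.012,0.012],
)

```text
clock: 11.5
position: [479.7, -34.4, 232.0]
ee_rot: [1.0, 0.013, -0.0, -0.001]
contact_force: [1.3, -1.9, -0.8]
gripper_width: 12.7
```

```bash
python3 st.py
```

```text
t 11.5 pos [479.73 -34.37 232.05] F [ 1.32 -1.93 -0.77] T [-0.453 -0.225 -0.057] w 12.72 yaw 0.025 tiltfix [-0.0016 -0.0003] j6 1.33
```

Emit:
servo_tool(
  turn=[
    [-0.001,0,0.1],
    [0,0,0.1],
    [0,0,0.1],
    [0,0,0.08],
    [0,0,0.05],
  ],
  dp=[
    [0.0002,-0.0004,0],
    [0,-0.0001,0.0001],
    [0,0,0.0001],
    [0,0,0.0001],
    [0,0,0],
  ],
  fingers=[0.012,0.012,0.012,0.012,0.012],
)

```text
clock: 12.12
position: [479.8, -33.9, 232.5]
ee_rot: [0.973, 0.231, -0.0, -0.001]
contact_force: [0.3, -1.6, -0.2]
gripper_width: 12.8
```

```bash
python3 st.py
```

```text
t 12.12 pos [479.81 -33.95 232.46] F [ 0.33 -1.6  -0.21] T [-0.53  -0.184 -0.049] w 12.78 yaw 0.466 tiltfix [-0.0024 -0.0008] j6 1.772
```

Emit:
servo_tool(
  turn=[
    [-0.002,-0.001,0.06],
    [0,0,0.06],
    [0,0,0.05],
    [0,0,0.05],
    [0,0,0.02],
  ],
  dp=[
    [0,-0.0004,0],
    [0,0,0.0001],
    [0,0,0],
    [0,0,0.0001],
    [0,0,0],
  ],
  fingers=[0.012,0.012,0.012,0.012,0.012],
)

```text
clock: 12.75
position: [479.7, -33.6, 232.6]
ee_rot: [0.938, 0.347, 0.0, -0.001]
contact_force: [0.9, -1.5, -1.2]
gripper_width: 12.9
```

```bash
python3 st.py
```

```text
t 12.75 pos [479.7  -33.57 232.65] F [ 0.88 -1.46 -1.18] T [-0.542 -0.235 -0.419] w 12.94 yaw 0.709 tiltfix [-0.0024  0.    ] j6 2.014
```

Emit:
servo_tool(
  turn=[
    [0,0,0],
    [0,0,0],
    [0,0,0],
    [0,0,0],
    [0,0,0],
  ],
  dp=[
    [0,0,0],
    [0,0,0],
    [0,0,0],
    [0,0,0],
    [0,0,0],
  ],
  fingers=[0.03,0.03,0.03,0.03,0.03],
)

```text
clock: 13.38
position: [479.3, -32.8, 232.5]
ee_rot: [0.938, 0.347, 0.0, -0.002]
contact_force: [-0.1, -0.9, -0.4]
gripper_width: 30.0
```

```bash
python3 st.py
```

```text
t 13.38 pos [479.3  -32.76 232.51] F [-0.13 -0.92 -0.4 ] T [-0.025  0.006 -0.035] w 29.98 yaw 0.709 tiltfix [-0.0036 -0.0008] j6 2.013
```

Emit:
servo_tool(
  turn=[
    [0,0,0],
    [0,0,0],
    [0,0,0],
    [0,0,0],
    [0,0,0],
  ],
  dp=[
    [0,0,0.01],
    [0,0,0.02],
    [0,0,0.02],
    [0,0,0.005],
    [0,0,0],
  ],
  fingers=[0.03,0.03,0.03,0.03,0.03],
)

```text
clock: 14.0
position: [479.3, -32.9, 290.8]
ee_rot: [0.938, 0.347, 0.001, -0.002]
contact_force: [-1.1, 0.7, -0.7]
gripper_width: 29.8
```

```bash
python3 st.py
python3 - <<'E'
from h import *
d=cam('wrist');cv2.imwrite('pics/w6.png',cv2.resize(d['img'][150:278,170:340,::-1],(797,600),interpolation=2))
for x in [(479.1,-34.6,z) for z in (260,254,243,220)]: print(np.round(proj(d,x),1))
E
```

```text
t 14.0 pos [479.3  -32.87 290.85] F [-1.1   0.66 -0.66] T [-0.014  0.051 -0.008] w 29.81 yaw 0.709 tiltfix [-0.0037  0.0003] j6 2.013
[257.6 226.1]
[257.6 222.8]
[257.6 217.4]
[257.6 207.7]
```

View pics/w6.png

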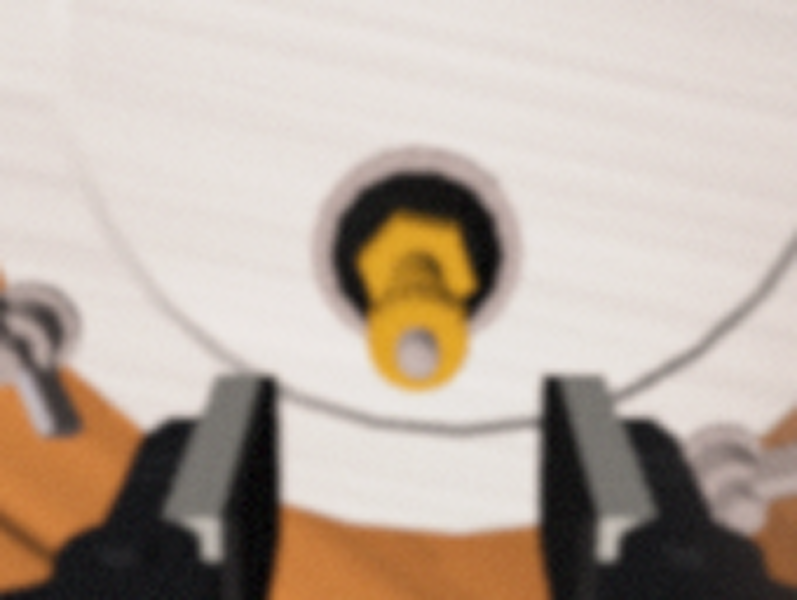

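Emit:
servo_tool(
  turn=[
    [-0.0037,0,0],
    [0,0,0],
    [0,0,0],
    [0,0,0],
    [0,0,0],
  ],
  dp=[
    [-0.0002,-0.0017,0],
    [0,0,0],
    [0,0,0],
    [0,0,-0.01],
    [0,0,-0.006],
  ],
  fingers=[0,0,0,0,0],
)

```text
clock: 14.68
position: [478.1, -34.8, 271.8]
ee_rot: [0.938, 0.347, -0.002, -0.0]
contact_force: [-0.3, -0.3, 0.2]
gripper_width: 0.4
```

Emit:
servo_tool(
  turn=[
    [0,0,0],
    [0,0,0],
    [0,0,0],
    [0,0,0],
    [0,0,0],
  ],
  dp=[
    [0,0,0],
    [0,0,0],
    [0,0,0],
    [0,0,0],
    [0,0,0],
  ],
  fingers=[0,0,0,0,0],
)

```text
clock: 15.3
position: [478.1, -34.8, 271.4]
ee_rot: [0.938, 0.347, -0.002, -0.0]
contact_force: [0.7, 0.4, 0.9]
gripper_width: -0.2
```

```bash
python3 st.py
python3 - <<'E'
from h import *
d=cam('wrist');cv2.imwrite('pics/w7.png',cv2.resize(d['img'][170:298,170:340,::-1],(797,600),interpolation=2))
for x in [(479.1,-34.6,z) for z in (260,254,243,220)]: print(np.round(proj(d,x),1))
E
```

```text
t 15.3 pos [478.1  -34.84 271.39] F [0.67 0.4  0.9 ] T [-0.064 -0.016  0.041] w -0.24 yaw 0.709 tiltfix [ 0.0012 -0.0044] j6 2.013
[256.4 234.5]
[256.5 230.6]
[256.5 224. ]
[256.6 212.4]
```

View pics/w7.png

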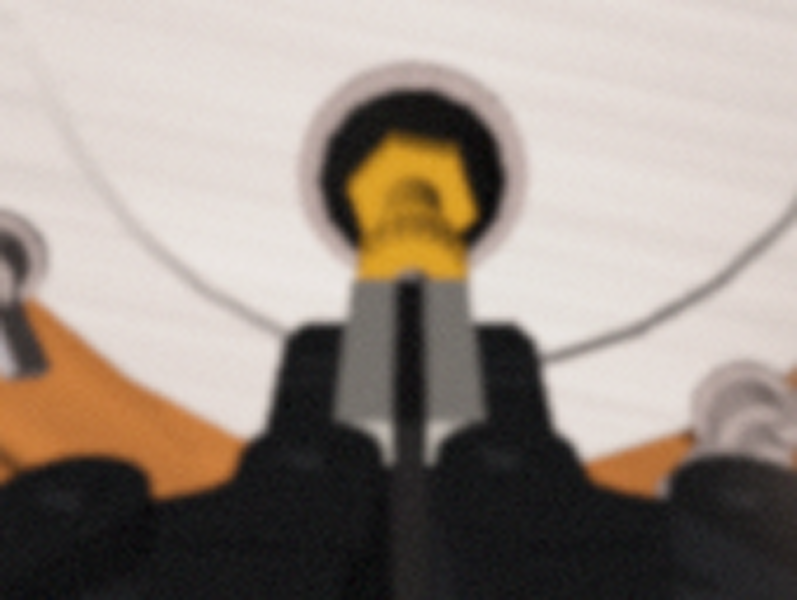

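Emit:
servo_tool(
  turn=[
    [0.001,-0.004,0],
    [0,0,0],
    [0,0,0],
    [0,0,0],
    [0,0,0],
  ],
  dp=[
    [0.0005,0,-0.002],
    [0,0,-0.003],
    [0,0,-0.002],
    [0,0,-0.001],
    [0,0,0],
  ],
  fingers=[0,0,0,0,0],
)

```text
clock: 15.98
position: [478.5, -34.8, 262.7]
ee_rot: [0.938, 0.347, -0.0, -0.0]
contact_force: [-0.6, 0.4, 0.3]
gripper_width: -0.1
```

```bash
python3 st.py
```

```text
t 15.97 pos [478.5  -34.84 262.67] F [-0.61  0.35  0.27] T [0.046 0.048 0.005] w -0.12 yaw 0.709 tiltfix [ 0.0001 -0.0004] j6 2.013
```

Free of contact, 2.7 mm above the pin. Next I feel for it.

Emit:
servo_tool(
  turn=[
    [0,0,0],
    [0,0,0],
    [0,0,0],
    [0,0,0],
    [0,0,0],
  ],
  dp=[
    [0,0,-0.0012],
    [0,0,-0.001],
    [0,0,-0.001],
    [0,0,-0.0006],
    [0,0,0],
  ],
  fingers=[0,0,0,0,0],
)

```text
clock: 16.6
position: [479.1, -34.9, 259.9]
ee_rot: [0.938, 0.347, 0.001, 0.001]
contact_force: [-1.4, -0.5, 1.2]
gripper_width: 0.2
```

```bash
python3 st.py
```

```text
t 16.6 pos [479.12 -34.95 259.94] F [-1.44 -0.49  1.2 ] T [0.049 0.193 0.021] w 0.16 yaw 0.709 tiltfix [0.0004 0.0018] j6 2.013
```

Emit:
servo_tool(
  turn=[
    [0,0.002,0],
    [0,0,0],
    [0,0,0],
    [0,0,0],
    [0,0,0],
  ],
  dp=[
    [-0.0003,0,-0.0008],
    [-0.0002,0,-0.0008],
    [-0.0002,0,-0.0008],
    [-0.0001,0,-0.0008],
    [0,0,-0.0003],
  ],
  fingers=[0,0,0,0,0],
)

```text
clock: 17.23
position: [479.3, -35.0, 257.9]
ee_rot: [0.938, 0.348, 0.001, 0.001]
contact_force: [-0.7, 0.8, 4.6]
gripper_width: 0.3
```

```bash
python3 st.py
```

```text
t 17.23 pos [479.26 -35.   257.93] F [-0.7   0.79  4.56] T [-0.006  0.276  0.016] w 0.28 yaw 0.71 tiltfix [0.0007 0.0032] j6 2.013
```

Emit:
servo_tool(
  turn=[
    [0.001,0.003,0],
    [0,0,0],
    [0,0,0],
    [0,0,0],
    [0,0,0],
  ],
  dp=[
    [-0.0003,0,-0.0008],
    [-0.0002,0,-0.0008],
    [-0.0001,0,-0.0008],
    [-0.0001,0,-0.0007],
    [0,0,-0.0005],
  ],
  fingers=[0,0,0,0,0],
)

```text
clock: 17.85
position: [479.7, -35.1, 256.4]
ee_rot: [0.938, 0.348, 0.002, 0.001]
contact_force: [-1.3, 1.2, 5.9]
gripper_width: 0.1
```

```bash
python3 st.py
```

```text
t 17.85 pos [479.68 -35.14 256.42] F [-1.28  1.19  5.86] T [ 0.142  0.427 -0.041] w 0.09 yaw 0.711 tiltfix [0.0001 0.0037] j6 2.015
```

Emit:
servo_tool(
  turn=[
    [0,0.004,0],
    [0,0.001,0],
    [0,0.001,0],
    [0,0.001,0],
    [0,0,0],
  ],
  dp=[
    [-0.0005,0.0002,-0.001],
    [-0.0003,0,-0.001],
    [-0.0002,0,-0.0009],
    [-0.0002,0,-0.0008],
    [-0.0001,0,-0.0008],
  ],
  fingers=[0,0,0,0,0],
)

```text
clock: 18.48
position: [479.9, -35.2, 255.6]
ee_rot: [0.937, 0.349, 0.001, 0.001]
contact_force: [-1.9, 0.7, 7.4]
gripper_width: -0.0
```

```bash
python3 st.py
```

```text
t 18.48 pos [479.88 -35.25 255.61] F [-1.87  0.65  7.42] T [0.148 0.484 0.037] w -0.03 yaw 0.712 tiltfix [0.0011 0.0019] j6 2.016
```

Emit:
servo_tool(
  turn=[
    [0.001,0.002,0],
    [0,0.001,0],
    [0,0.001,0],
    [0,0,0],
    [0,0,0],
  ],
  dp=[
    [-0.0006,0.0002,-0.0013],
    [-0.0003,0,-0.0012],
    [-0.0003,0,-0.0011],
    [-0.0002,0,-0.001],
    [-0.0002,0,-0.001],
  ],
  fingers=[0,0,0,0,0],
)

```text
clock: 19.1
position: [480.1, -35.4, 255.3]
ee_rot: [0.937, 0.349, 0.002, 0.002]
contact_force: [-1.8, 1.5, 9.0]
gripper_width: -0.1
```

```bash
python3 st.py
```

```text
t 19.1 pos [480.13 -35.4  255.28] F [-1.77  1.54  9.  ] T [0.235 0.643 0.023] w -0.05 yaw 0.714 tiltfix [0.0013 0.0052] j6 2.017
```

Emit:
servo_tool(
  turn=[
    [0.001,0.004,0],
    [0,0.001,0],
    [0,0.001,0],
    [0,0.001,0],
    [0,0.001,0],
  ],
  dp=[
    [-0.0008,0.0004,-0.0012],
    [-0.0004,0.0001,-0.0012],
    [-0.0003,0.0001,-0.0011],
    [-0.0003,0,-0.0011],
    [-0.0003,0,-0.0011],
  ],
  fingers=[0,0,0,0,0],
)

```text
clock: 19.73
position: [480.1, -35.3, 255.3]
ee_rot: [0.937, 0.35, 0.002, 0.002]
contact_force: [-2.4, 2.1, 7.9]
gripper_width: -0.1
```

```bash
python3 st.py
```

```text
t 19.73 pos [480.06 -35.3  255.26] F [-2.41  2.12  7.92] T [ 0.178  0.566 -0.012] w -0.08 yaw 0.716 tiltfix [0.0018 0.0051] j6 2.018
```

Emit:
servo_tool(
  turn=[
    [0.001,0.004,0],
    [0,0.001,0],
    [0,0.001,0],
    [0,0.001,0],
    [0,0.001,0],
  ],
  dp=[
    [-0.0008,0.0004,-0.0014],
    [-0.0004,0.0001,-0.0014],
    [-0.0004,0.0001,-0.0014],
    [-0.0004,0.0001,-0.0014],
    [-0.0004,0.0001,-0.0014],
  ],
  fingers=[0,0,0,0,0],
)

```text
clock: 20.35
position: [480.3, -35.2, 255.2]
ee_rot: [0.936, 0.351, 0.003, 0.003]
contact_force: [-3.0, 0.5, 7.9]
gripper_width: -0.2
```

```bash
python3 st.py
```

```text
t 20.35 pos [480.27 -35.22 255.16] F [-2.98  0.53  7.93] T [0.095 0.668 0.054] w -0.21 yaw 0.718 tiltfix [0.0029 0.007 ] j6 2.019
```

```bash
python3 -c "
from h import *
for i in range(4):
    get_image('wrist'); s=read_state(); print(np.round(np.r_[s['clock'],s['contact_force'],s['position']],2))"
```

```text
[ 20.4   -2.23   0.72   9.41 480.27 -35.23 255.17]
[ 2.0450e+01 -3.0300e+00  2.8000e-01  9.0700e+00  4.8026e+02 -3.5220e+01
  2.5516e+02]
[ 2.0500e+01 -2.4200e+00 -8.0000e-02  9.8100e+00  4.8025e+02 -3.5230e+01
  2.5516e+02]
[ 20.55  -2.67   0.75   9.62 480.28 -35.21 255.16]
```

Emit:
servo_tool(
  turn=[
    [0.001,0.003,0],
    [0,0.001,0],
    [0,0.001,0],
    [0,0.001,0],
    [0,0.001,0],
  ],
  dp=[
    [-0.0008,0.0001,-0.0015],
    [-0.0006,0,-0.0015],
    [-0.0005,0,-0.0015],
    [-0.0005,0,-0.0015],
    [-0.0005,0,-0.0015],
  ],
  fingers=[0,0,0,0,0],
)

```text
clock: 21.18
position: [480.3, -35.5, 255.1]
ee_rot: [0.936, 0.353, 0.005, 0.004]
contact_force: [-2.6, 0.3, 9.6]
gripper_width: -0.2
```

Emit:
servo_tool(
  turn=[
    [0,0.001,0],
    [0,0,0],
    [0,0,0],
    [0,0,0],
    [0,0,0],
  ],
  dp=[
    [-0.0005,0,-0.0015],
    [0,0,0.004],
    [0,0,0.005],
    [0,0,0.01],
    [0,0,0.02],
  ],
  fingers=[0,0,0,0,0],
)

```text
clock: 21.8
position: [478.2, -35.4, 292.2]
ee_rot: [0.936, 0.352, 0.002, 0.002]
contact_force: [-0.3, -0.1, 0.2]
gripper_width: 0.2
```

Emit:
servo_tool(
  turn=[
    [0,0,0],
    [0,0,0],
    [0,0,0],
    [0,0,0],
    [0,0,0],
  ],
  dp=[
    [0,0,0.02],
    [0,0,0.01],
    [0,0,0.005],
    [0,0,0],
    [0,0,0],
  ],
  fingers=[0,0.03,0.03,0.03,0.03],
)

```text
clock: 22.42
position: [477.8, -35.3, 327.5]
ee_rot: [0.936, 0.352, 0.001, 0.002]
contact_force: [-0.2, -0.2, -0.6]
gripper_width: 30.0
```

```bash
python3 st.py
python3 - <<'E'
from h import *
d=cam('wrist');cv2.imwrite('pics/w8.png',cv2.resize(d['img'][120:280,150:363,::-1],(798,600),interpolation=2))
for x in [(479.1,-34.6,z) for z in (260,254,243,220)]: print(np.round(proj(d,x),1))
E
```

```text
t 22.43 pos [477.83 -35.27 327.53] F [-0.24 -0.22 -0.56] T [0.013 0.005 0.007] w 30.02 yaw 0.72 tiltfix [0.0026 0.0023] j6 2.021
[256.  205.4]
[256.  203.2]
[256.  199.4]
[256.  192.5]
```

View pics/w8.png

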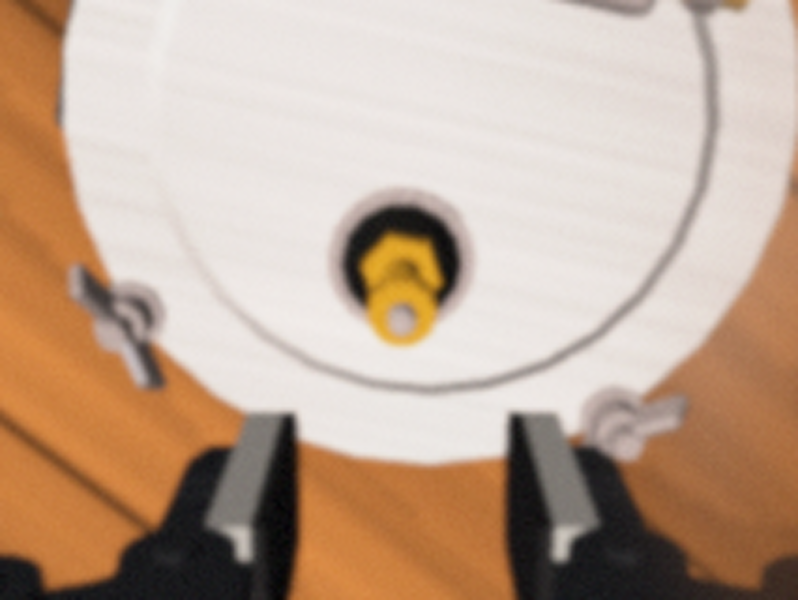

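The valve is upright. The pin tip shows at about (257,205), where a pin at full rest height should appear, and the nut is up at its stop.

```bash
python3 -c "
from bench import *
print(job_done())"
```

```text
the job is handed in; nothing more can be done
None
```

The pot is vented and the job is handed in, finished at about 22.5 s with the gripper about 65 mm clear of the valve. The one thing I could not pin down exactly is how long the pin was fully down.

- **Lock nut:** I unscrewed it anticlockwise by 4.26 rad, letting it rise with the thread. It reached its stop there: the torque jumped to 0.42 N m, against about 0.05 N m while turning.
- **Valve pin:** I pressed it with the shut fingertips down to its firm stop and let it spring back. The downward force stayed at about 10 N or less, below the 14 N limit.
- **Side loads:** These reached about 3 N, which I work out as roughly 0.025 rad of rocking, against the 0.08 rad limit.
- **Last checks:** The final wrist picture shows the valve upright, the nut still raised and the pin tip where full rest height should put it. The force on the tool is about zero. No other objects were approached, though I took no final overview picture to confirm they had not moved.
- **Uncertain:** I estimate the pin was fully down for about 2.3–2.7 s. Force readings were noisy (about ±0.7 N), so the moment of full contact is only known approximately. For part of the hold, from about 19 to 20 s, the readings were near the 8 N bottom force, so the pin may have been about 0.1 mm short of hard contact. From 20.4 s it was clearly on the stop, at 9–10 N, until release at about 21.3 s.

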